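# Bring the brush bottle to the front of the parts carousel and hold it there

### The job

Take the parts carousel by its carry handle and turn it until the bottle with the tall slim brush cap stands squarely at the front, in line with the stand's catch tray, then finish still gripping the handle so that the carousel is held still there while I unscrew the cap. The handle is a thin brittle moulding, so grip it gently, with no more than about 15 N. Do not touch the turning tray, jars or bottle, and leave the other things on the mat where they lie.

Things in the scene. Friction and masses are not known exactly. Their poses are not given: they have to be found in the camera images.
- stand: The carousel's fixed aluminium stand on the mat; origin at the centre of its underside, on the vertical turning axis, 3 mm above the bench top. Its front is its own -x side, where a low fixed catch tray (50 x 84 mm, 16 mm high) sticks out past the turning tray, from 127 to 177 mm from the axis.
- carousel (a joint): Turning angle of the carousel on its stand, rad, growing anticlockwise from above. No stops; it turns with light bearing drag (about 0.03 N m) and stays where it is left. At 0 the brush bottle is at the back (the stand's +x side); at +pi or -pi it is exactly at the front, in line with the catch tray.
- handle: Grey carry handle on the carousel's centre post, turning with it: an upright flat loop 64 mm wide, 14 mm thick. Its level top bar (14 x 14 mm, 64 long) runs along this body's y, its middle 130 mm above the origin, with a 22 mm high opening under it. +x points to the brush bottle. Origin on the axis, 24 mm above the stand's. Thin and brittle: squeeze it with no more than about 15 N.
- grip (a point): Centre of the handle's top bar, on the turning axis, 157 mm above the bench top; same axes as the handle. Grip the bar here from above, across its 14 mm thickness (along the handle's x).
- tray: The round black turning tray (240 mm across) and what it carries: eight places 45 degrees apart, 82 mm from the axis, with seven alike squat flat-lidded glass jars (44 mm across, tops 53 mm above this origin) and one brush bottle (42 mm across, slim cap 13 to 24 mm across, top 96 mm up), all seated firmly. Origin on the axis at the tray's underside, 27 mm above the bench; +x points to the brush bottle.
- bottle (a point): Top centre of the brush bottle's cap, 82 mm from the turning axis, 123 mm above the bench top.
- front (a point): Point fixed to the stand, 82 mm from the axis towards the catch tray, 123 mm above the bench top: where the top of the brush bottle's cap must come to stand.
- wand: Bystander: red demagnetizer wand lying on the mat, 205 mm long, 26 mm thick; origin under its body, tip along +x.
- gauge: Bystander: flat stepped aluminium belt-sizing gauge, 150 mm long, 70 mm wide at its wide end, 5 mm thick; origin under its middle.
- hub_a: Bystander: white nylon reel hub, 32 mm flange, 20 mm high, standing on its flange; origin at the centre of its underside.
- hub_b: Bystander: a second white nylon reel hub, like hub_a.

How it is judged:
By the outcome, as a careful person would: the job done as asked, in the order asked, and still so for the second after the job is handed in, while the arm keeps its last pose, push and grip.
It also fails if it takes over 72 s, if anything falls off the work surface, if the arm or the gripper's body presses on something with over 40 N, if the wrist force passes 120 N, or if a joint passes its speed limit or range.

### The arm

A 6-joint arm with a two-finger parallel gripper is mounted at the origin on the work surface. World frame = base frame: x ahead of the robot, y to its left, z up, the work surface at z = 0. Lengths are in m, angles in rad, forces in N, time in s.
With the tool pointing down it reaches from about 0.375 to 0.975 m from the base axis. Payload 3.8 kg.
Tool frame: the origin (TCP) lies midway between the tips of the shut fingers; the grasp point (between the pads) lies 19 mm behind it; z points along the fingers, y is the line along which they close (so a half turn about z gives the same grasp; the last joint's range is limited). The gripper opens to 85 mm and grips with 20 to 120 N. Pads are 22 mm wide; open, the fingers measure 114 mm over their backs; the gripper's body (76 mm by 85 mm) begins 54 mm behind the grasp point. The pads swing forward as they close: fully open they stand 13 mm farther back than shut.
Start: joints at [1.31, 0.264, 1.604, -0, 1.274, -0.037], TCP at [0.15, 0.658, 0.198] pointing down, gripper open.
Joint ranges: [-2.63, 2.63], [-0.94, 2.18], [0.31, 2.57], [-1.31, 4.45], [0, 2.66], [-2.55, 2.55]. Speed limits (rad/s): [2.57, 2.57, 3.14, 3.14, 3.14, 3.14].

### API

Orientations are given as a rotation vector (axis times angle).
In Python, from workcell import bot, imaging gives the robot as it stands.
- The arm moves only by the tool step_arm, never from a script. Its argument "series" is a list of rows, each an object of numbers: "grip": the closure, from -1 (fully open) to 1 (shut); "x", "y", "z": the shift along the tool's x, y, z normalised to -1 to 1, where 1 is 500 mm; "ax", "ay", "az": the turn, a rotation vector about the tool's x, y, z normalised to -1 to 1, where 1 is 30 degrees. A call has 1 to 12 rows; each row is the pose to reach, as a shift and turn from the pose commanded when the call began, along the tool's axes at that moment; what a row does not reach only later rows make up. A row lasts 1/10 s, in which the tool goes at most 50 mm and 8.59 degrees, less where a joint would pass 70% of its speed; a pose out of reach is approached as far as the arm can. A call with a number of a shift or a turn outside -1 to 1 is refused whole. A call with a gripper value outside its range is refused whole. The fingers move at their own pace and stop on an object; "force" is the grip in N (left out, the last holds). Time passes only in rows, so rows that repeat a pose let the fingers close. It gives the time, the measured TCP pose, the force, the opening and the grip force at its end, in the units of the state.
- bot.read_state(): the state, without advancing time (a new reading comes with each control period).
- imaging.read_camera(name): name is "scene" or "top" or "wrist"; returns a dict with "img" (480x640x3 uint8, red, green, blue), "fx", "fy", "cx", "cy" (pixels), "R" (3x3) and "t" (3): a world point X has camera coordinates R X + t. Camera axes: x right, y down, z forward; pixel columns grow to the right and rows downward; lengths in m; the calibration is good to about 2 mm. A picture is of the moment at which its call begins. There is no depth.
- bot.finish_job(): hands the job in; it is judged then, once.
The state is a dict: "time": time; "q": joint angles; "joint_vel": joint speeds; "joint_torque": joint torques, N m; "tool_pos": TCP position; "tcp_rot": TCP orientation; "wrist_force": force on the tool from outside, world axes, zero at the start; "torque": the same for the moment, N m; "width": opening from 0.0 (shut) to 1.0 (fully open); "grip_force": force on a finger pad.
Only numpy, scipy, OpenCV 4.12 (cv2) and the standard library are available. Lean on these libraries where they do the work, as an engineer would, in place of code of your own. Each camera call takes 0.05 s, during which the arm holds its last target. There are 200 camera calls.

## Working session

There is one attempt and no reset: what is moved stays moved. The work goes in short steps, Python scripts to look and compute and a tool call to move; the robot and the scene stay as the last step left them, time stands still between calls to the robot, and variables do not carry over. Pictures are saved under pics/ and viewed, at most 10 in all, crops included, and the job is handed in when it is done.

Besides the shell and the picture viewer there is one more tool, called after "Call:" in YAML: its name, and indented under it one key for each argument. step_arm: Moves the arm, as the interface text tells. Scaled input: -1 to 1 covers 500 mm each way for a shift and 30 degrees each way for a turn. Its arguments: {"type":"object","properties":{"series":{"type":"array","items":{"type":"object","properties":{"grip":{"type":"number"},"x":{"type":"number","minimum":-1,"maximum":1},"y":{"type":"number","minimum":-1,"maximum":1},"z":{"type":"number","minimum":-1,"maximum":1},"ax":{"type":"number","minimum":-1,"maximum":1},"ay":{"type":"number","minimum":-1,"maximum":1},"az":{"type":"number","minimum":-1,"maximum":1}}}},"force":{"type":"number"}},"required":["series"]}

```bash
mkdir -p pics; python3 - <<'E'
from workcell import bot, imaging
import cv2,pickle
s=bot.read_state();print(s)
for n in("scene","top"):
    c=imaging.read_camera(n);pickle.dump(c,open(n+'.pkl','wb'));cv2.imwrite(f'pics/{n}1.png',c['img'][:,:,::-1]);print(n,c['fx'],c['cx'],c['cy'],c['R'],c['t'])
E
```

```text
{'time': 0.0, 'q': array([ 1.31010149e+00,  2.64732179e-01,  1.60541100e+00,  8.37257001e-06,
        1.27369459e+00, -3.68909805e-02]), 'joint_vel': array([-7.24026311e-04,  5.70299632e-05, -5.50201224e-04,  7.66513833e-04,
        7.50894161e-04, -1.78902994e-03]), 'joint_torque': array([-3.34510187e-04, -5.15104294e+01, -3.67302489e+01,  1.60737563e-04,
        1.29548932e-02,  6.53763550e-07]), 'tool_pos': array([0.14959051, 0.65737251, 0.19675627]), 'tcp_rot': array([-0.35078261, -3.12160263,  0.00348541]), 'wrist_force': array([ 0.69798011, -0.08296465,  0.16467267]), 'torque': array([0.01236283, 0.02380934, 0.0352697 ]), 'grip_force': 0.0, 'width': 1.0021907686064664}
scene 509.16736826989967 322.71115302619626 234.53286998593185 [[ 0.89645079  0.44302964  0.01003545]
 [ 0.27271268 -0.53368912 -0.80050217]
 [-0.34929038  0.7203476  -0.59924584]] [-0.46664211 -0.04822904  1.39892753]
top 624.0579719472096 319.1998263531482 240.5143905628403 [[-0.00371553 -0.99996944 -0.006879  ]
 [-0.99657896  0.00427071 -0.08253564]
 [ 0.08256249  0.00654881 -0.99656437]] [0.00502552 0.51831897 1.4022442 ]
```

View pics/top1.png

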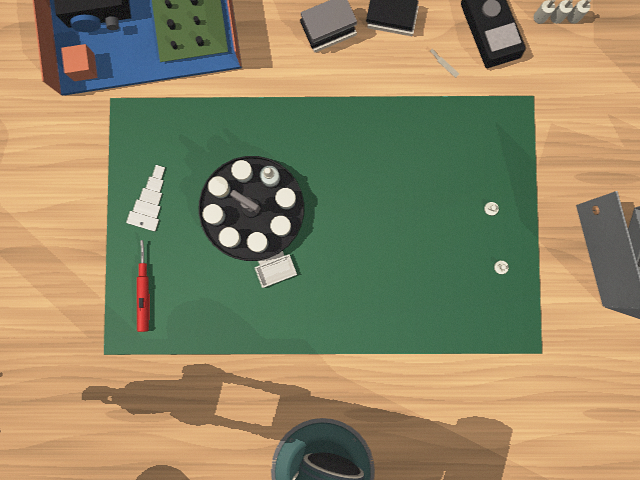

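View pics/scene1.png

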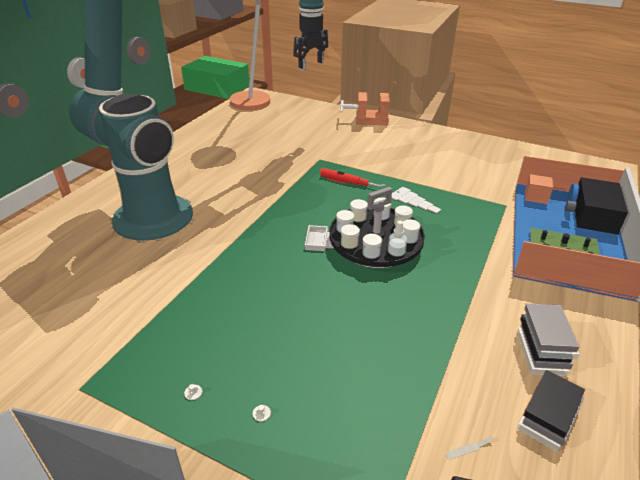

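The top view shows the tray near (251,208), the brush bottle at (269,176), the handle bar near (244,201) and the catch tray near (276,270). The scene view confirms the same layout. Next I'll measure these.

```bash
cat > h.py <<'E'
import numpy as np,cv2,pickle
def ray(c,u,v,z):
    d=c['R'].T@np.array([(u-c['cx'])/c['fx'],(v-c['cy'])/c['fy'],1]);o=-c['R'].T@c['t']
    return (o+d*(z-o[2])/d[2])
def proj(c,X):
    p=c['R']@np.asarray(X)+c['t'];return np.array([c['fx']*p[0]/p[2]+c['cx'],c['fy']*p[1]/p[2]+c['cy']])
E
python3 - <<'E'
from h import *
from scipy.optimize import least_squares
c=pickle.load(open('top.pkl','rb'));im=c['img'];hsv=cv2.cvtColor(im,cv2.COLOR_RGB2HSV)
m=((hsv[...,1]<60)&(hsv[...,2]>200)).astype(np.uint8);m[:, :180]=0;m[:,320:]=0;m[:150]=0;m[300:]=0
n,l,st,ce=cv2.connectedComponentsWithStats(m)
P=[]
for i in range(1,n):
    if st[i,4]>30:
        z=.08 if ce[i,1]<252 else .019
        p=ray(c,*ce[i],z);print(ce[i].round(1),st[i],p.round(4))
        if st[i,4]>250 and z==.08:P.append(p[:2])
P=np.array(P)
r=least_squares(lambda q:np.hypot(*(P-q[:2]).T)-.082,[.57,.13]);C=r.x;print('centre',C,r.fun.round(4), np.degrees(np.arctan2(*(P-C).T[::-1])))
# tray dark
d=((hsv[...,2]<60)).astype(np.uint8);d[:,:190]=0;d[:,315:]=0;d[:145]=0;d[270:]=0
ct=max(cv2.findContours(d,0,2)[0],key=cv2.contourArea);e=cv2.fitEllipse(cv2.convexHull(ct));print('tray',e,ray(c,*e[0],.033))
x=cv2.resize(im[145:295,185:335],None,fx=4,fy=4,interpolation=cv2.INTER_CUBIC);cv2.imwrite('pics/crop.png',x[:,:,::-1])
E
```

```text
[241.1 169.3] [232 160  19  19 283] [0.6721 0.1747 0.08  ]
[269.1 176. ] [262 168  16  16 133] [0.6569 0.1126 0.08  ]
[217.7 185.6] [209 177  19  19 281] [0.6359 0.2259 0.08  ]
[285.1 197. ] [276 188  19  19 285] [0.6099 0.0772 0.08  ]
[212.4 213.3] [203 204  20  19 286] [0.5745 0.2371 0.08  ]
[280. 225.] [271 216  19  19 291] [0.5479 0.0883 0.08  ]
[228.5 236.6] [219 227  20  20 296] [0.523  0.2013 0.08  ]
[256.7 241.4] [248 232  19  20 289] [0.5122 0.1393 0.08  ]
[277.2 269.9] [255 255  42  32 662] [0.4517 0.0989 0.019 ]
centre [0.59208536 0.15708914] [-0.     -0.0004 -0.0001 -0.     -0.0002  0.     -0.0001] [  12.3860755    57.49982567  -77.46403962  102.37818216 -122.7180881
  147.41042663 -167.42795992]
tray ((251.61607360839844, 207.84417724609375), (104.80059051513672, 105.36251068115234), 82.35594177246094) [0.59259263 0.15630853 0.033     ]
```

View pics/crop.png

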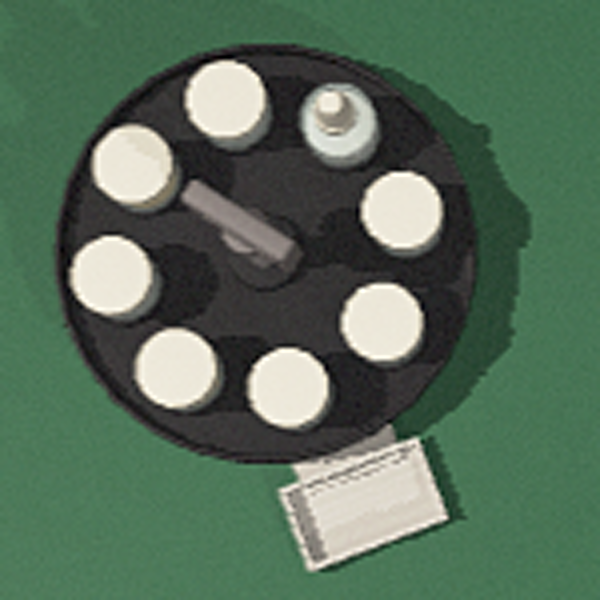

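The crop shows the jars, the bottle with its cap at about (335,112), the handle bar from (190,190) to (290,250), and the catch tray with corners near (280,490), (415,437), (450,518) and (313,570). The jar fit puts the axis at (0.592, 0.157) and the bottle at -32.5°. I'll refine the front direction and start moving the arm over.

```bash
python3 - <<'E'
from h import *
C=np.array([.5921,.1571])
for n in('top','scene'):
    c=pickle.load(open(n+'.pkl','rb'));im=c['img'];hsv=cv2.cvtColor(im,cv2.COLOR_RGB2HSV)
    m=(hsv[...,1]<70)&(hsv[...,2]>120)
    w=np.zeros(m.shape,bool); 
    for v in range(480):
        for u in range(640):
            if m[v,u]:
                p=ray(c,u,v,.019)[:2]-C;r=np.hypot(*p);a=np.degrees(np.arctan2(p[1],p[0]))
                w[v,u]=.128<r<.2 and -190<a<-130
    k,l,st,ce=cv2.connectedComponentsWithStats(w.astype(np.uint8));i=1+np.argmax(st[1:,4])
    v,u=np.where(l==i)
    P=np.array([ray(c,a,b,.019)[:2] for a,b in zip(u,v)])
    R=cv2.minAreaRect((P*1000).astype(np.float32));p=np.array(R[0])/1000-C
    print(n,R,np.hypot(*p),np.degrees(np.arctan2(p[1],p[0])),'centroid ang',np.degrees(np.arctan2(*(P.mean(0)-C)[::-1])))
E
```

```text
top ((450.579345703125, 103.80636596679688), (52.19763946533203, 87.18395233154297), 20.935094833374023) 0.15122270669803717 -159.36470547458492 centroid ang -159.34072772005248
scene ((451.01068115234375, 99.65023803710938), (55.91743469238281, 106.4005126953125), 23.78893280029297) 0.1523373593130995 -157.84447685532544 centroid ang -157.29553929110384
```

Call:
step_arm:
  series:
    - {"x": -0.54, "y": -0.39, "z": -0.16, "az": -1, "grip": -1}
    - {"x": -0.54, "y": -0.39, "z": -0.16, "az": -1, "grip": -1}
    - {"x": -0.54, "y": -0.39, "z": -0.16, "az": -1, "grip": -1}
    - {"x": -0.54, "y": -0.39, "z": -0.16, "az": -1, "grip": -1}
    - {"x": -0.54, "y": -0.39, "z": -0.16, "az": -1, "grip": -1}
    - {"x": -0.54, "y": -0.39, "z": -0.16, "az": -1, "grip": -1}
    - {"x": -0.54, "y": -0.39, "z": -0.16, "az": -1, "grip": -1}
    - {"x": -0.54, "y": -0.39, "z": -0.16, "az": -1, "grip": -1}
    - {"x": -0.54, "y": -0.39, "z": -0.16, "az": -1, "grip": -1}
    - {"x": -0.54, "y": -0.39, "z": -0.16, "az": -1, "grip": -1}

```text
validation failed for argument at $.se...
```

Call:
step_arm:
  series:
    - {"x": -0.54, "y": -0.39, "z": -0.16, "ax": 0.0, "ay": 0.0, "az": -1.0, "grip": -1.0}

```text
time: 0.2
tool_pos: [0.1787, 0.6227, 0.2064]
tcp_rot: [-0.105, -3.137, 0.005]
wrist_force: [1.2, -0.7, 0.4]
width: 1.0
grip_force: 0.0
```

Call:
step_arm:
  series:
    - {"x": -0.43, "y": -0.41, "z": -0.14, "ax": 0, "ay": 0, "az": -1, "grip": -1}
    - {"x": -0.43, "y": -0.41, "z": -0.14, "ax": 0, "ay": 0, "az": -1, "grip": -1}
    - {"x": -0.43, "y": -0.41, "z": -0.14, "ax": 0, "ay": 0, "az": -1, "grip": -1}
    - {"x": -0.43, "y": -0.41, "z": -0.14, "ax": 0, "ay": 0, "az": -1, "grip": -1}
    - {"x": -0.43, "y": -0.41, "z": -0.14, "ax": 0, "ay": 0, "az": -1, "grip": -1}
    - {"x": -0.43, "y": -0.41, "z": -0.14, "ax": 0, "ay": 0, "az": -1, "grip": -1}
    - {"x": -0.43, "y": -0.41, "z": -0.14, "ax": 0, "ay": 0, "az": -1, "grip": -1}
    - {"x": -0.43, "y": -0.41, "z": -0.14, "ax": 0, "ay": 0, "az": -1, "grip": -1}

```text
time: 1.0
tool_pos: [0.3823, 0.4003, 0.2801]
tcp_rot: [-0.695, 3.063, 0.001]
wrist_force: [-1.1, -0.1, -0.0]
width: 1.004
grip_force: 0.0
```

Call:
step_arm:
  series:
    - {"x": -0.169, "y": -0.62, "z": 0, "ax": 0, "ay": 0, "az": -1, "grip": -1}
    - {"x": -0.169, "y": -0.62, "z": 0, "ax": 0, "ay": 0, "az": -1, "grip": -1}
    - {"x": -0.169, "y": -0.62, "z": 0, "ax": 0, "ay": 0, "az": -1, "grip": -1}
    - {"x": -0.169, "y": -0.62, "z": 0, "ax": 0, "ay": 0, "az": -1, "grip": -1}
    - {"x": -0.169, "y": -0.62, "z": 0, "ax": 0, "ay": 0, "az": -1, "grip": -1}
    - {"x": -0.169, "y": -0.62, "z": 0, "ax": 0, "ay": 0, "az": -1, "grip": -1}
    - {"x": -0.169, "y": -0.62, "z": 0, "ax": 0, "ay": 0, "az": -1, "grip": -1}
    - {"x": -0.169, "y": -0.62, "z": 0, "ax": 0, "ay": 0, "az": -1, "grip": -1}
    - {"x": -0.169, "y": -0.62, "z": 0, "ax": 0, "ay": 0, "az": -1, "grip": -1}

```text
time: 1.9
tool_pos: [0.5915, 0.16, 0.2783]
tcp_rot: [1.468, -2.775, -0.003]
wrist_force: [-0.8, -0.3, 0.5]
width: 0.999
grip_force: 0.0
```

```bash
python3 - <<'E'
from workcell import bot, imaging
from h import *
from scipy.spatial.transform import Rotation as Ro
s=bot.read_state();R=Ro.from_rotvec(s['tcp_rot']).as_matrix();print(s['q'],s['tool_pos'],R.round(4))
c=imaging.read_camera('wrist');pickle.dump(c,open('wrist.pkl','wb'));cv2.imwrite('pics/wrist1.png',c['img'][:,:,::-1])
print(c['fx'],-c['R'].T@c['t'],proj(c,[.5921,.1571,.164]),proj(c,[.5921-.152*.932,.1571-.152*.3616,.019]))
E
```

```text
[ 2.22793041e-01  1.09907318e-01  1.63866858e+00  1.15776900e-03
  1.39556279e+00 -2.32153006e+00] [0.59148879 0.1599804  0.27830488] [[-5.626e-01 -8.268e-01 -2.700e-03]
 [-8.268e-01  5.626e-01  5.000e-04]
 [ 1.100e-03  2.600e-03 -1.000e+00]]
386.24435978074985 [0.55316092 0.10071989 0.45467602] [317.37020734 216.3048044 ] [400.23597858  67.5234016 ]
```

View pics/wrist1.png

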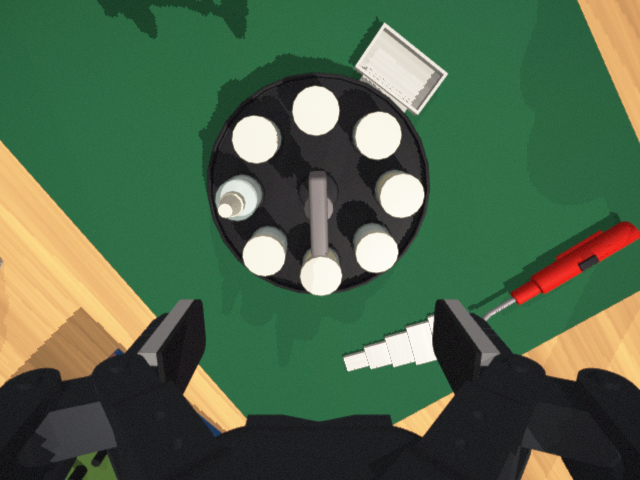

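The wrist view shows the handle bar at (318,213), roughly upright in the picture, and the catch tray with outer corners near (385,24), (447,73), (414,114) and (356,72). The bottle is at (238,200). I'll measure the angles from this view alone.

```bash
cat > m.py <<'E'
from h import *
from scipy.optimize import least_squares
def meas(c,C0=(.592,.157),lids=True):
    hsv=cv2.cvtColor(c['img'],cv2.COLOR_RGB2HSV)
    m=((hsv[...,1]<50)&(hsv[...,2]>200)).astype(np.uint8)
    P=[]
    for ct in cv2.findContours(m,0,2)[0]:
        a=cv2.contourArea(ct)
        if a<200: continue
        (u,v),r=cv2.minEnclosingCircle(ct);(u,v)=cv2.fitEllipse(ct)[0]
        p=ray(c,u,v,.08)[:2]
        if .06<np.hypot(*(p-C0))<.1 and a>.75*np.pi*r*r:P.append(p)
    P=np.array(P);q=least_squares(lambda q:np.hypot(*(P-q).T)-.082,C0)
    C=q.x;an=np.degrees(np.arctan2(*(P-C).T[::-1]));o=(an+22.5)%45-22.5
    print('lids',len(P),'C',C.round(4),'res',np.abs(q.fun).max().round(4),'ang',an.round(1),'phase',o.mean().round(2))
    m2=((hsv[...,1]<70)&(hsv[...,2]>120))
    v,u=np.where(m2);K=np.array([ray(c,a,b,.019)[:2]-C for a,b in zip(u,v)])
    r=np.hypot(*K.T);an=np.degrees(np.arctan2(K[:,1],K[:,0]))
    s=(r>.128)&(r<.2)&(np.abs((an+158+180)%360-180)<30)
    w=np.zeros_like(m);w[v[s],u[s]]=1
    ct=max(cv2.findContours(w,0,2)[0],key=cv2.contourArea)
    Q=np.array([ray(c,a,b,.019)[:2]-C for a,b in cv2.convexHull(ct)[:,0]],np.float32)*1000
    R=cv2.minAreaRect(Q);p=R[0];print('rect',R,'r',np.hypot(*p),'dir',np.degrees(np.arctan2(p[1],p[0])))
E
python3 - <<'E'
from m import *
for n in('wrist','top'):meas(pickle.load(open(n+'.pkl','rb')))
c=pickle.load(open('wrist.pkl','rb'))
for z in(.019,):
  P=[ray(c,u,v,z) for u,v in((385,24),(447,73),(414,114),(356,72))];P=np.array(P)[:,:2];print(P.round(4),P.mean(0)); 
  d=P-np.roll(P,-1,0);print(np.hypot(*d.T),np.degrees(np.arctan2(d[:,1],d[:,0])))
p,q=ray(c,318,173,.164),ray(c,319.5,253,.164);print('bar',p,q,(p+q)/2,np.degrees(np.arctan2(*(q-p)[1::-1])))
E
```

```text
lids 7 C [0.5923 0.1584] res 0.0002 ang [  57.7   12.6  102.6  147.6  -77.5 -167.4 -122.5] phase 12.58
rect ((-141.12904357910156, -53.542335510253906), (52.64095687866211, 84.96467590332031), 20.97928810119629) r 150.94432295864772 dir -159.22397288091608
lids 7 C [0.5921 0.1572] res 0.0002 ang [-167.4  147.5 -122.7  102.6  -77.6   57.5   12.4] phase 12.48
rect ((-141.55523681640625, -53.34832763671875), (52.19763946533203, 87.18395233154297), 20.935094833374023) r 151.27435054160222 dir -159.34993516466307
[[0.4423 0.0584]
 [0.4126 0.1342]
 [0.4619 0.1503]
 [0.491  0.0799]] [0.45194662 0.10567271]
[0.081439   0.05182904 0.07615297 0.05321276] [ -68.65413433 -161.96403699  112.41442328   23.83049117]
bar [0.57300473 0.12987217 0.164     ] [0.60751391 0.18276002 0.164     ] [0.59025932 0.1563161  0.164     ] 56.87566091675677
```

Call:
step_arm:
  force: 20
  series:
    - {"x": 0.003, "y": -0.003, "z": 0.1, "ax": 0, "ay": 0, "az": -0.057, "grip": 0.0}
    - {"x": 0.003, "y": -0.003, "z": 0.18, "ax": 0, "ay": 0, "az": -0.057, "grip": 0.0}
    - {"x": 0.003, "y": -0.003, "z": 0.18, "ax": 0, "ay": 0, "az": -0.057, "grip": 0.0}
    - {"x": 0.003, "y": -0.003, "z": 0.18, "ax": 0, "ay": 0, "az": -0.057, "grip": 0.0}
    - {"x": 0.003, "y": -0.003, "z": 0.18, "ax": 0, "ay": 0, "az": -0.057, "grip": 0.0}
    - {"x": 0.003, "y": -0.003, "z": 0.18, "ax": 0, "ay": 0, "az": -0.057, "grip": 0.0}

```text
time: 2.55
tool_pos: [0.5943, 0.1579, 0.1932]
tcp_rot: [-1.509, 2.749, -0.002]
wrist_force: [-0.6, -0.1, 0.0]
width: 0.501
grip_force: 0.0
```

```bash
cat > p.py <<'E'
from workcell import bot
import numpy as np
from scipy.spatial.transform import Rotation as Ro
s=bot.read_state();R=Ro.from_rotvec(s['tcp_rot']).as_matrix()
print(s['time'],s['q'].round(3),s['tool_pos'].round(4),'yang',np.degrees(np.arctan2(R[1,1],R[0,1])).round(2),R[:,2].round(4),'w',s['width'],'gf',s['grip_force'],s['wrist_force'].round(2),s['torque'].round(3))
d=np.array([.5919,.1576,.138])-s['tool_pos'];print('tool delta to grasp /0.5:',(R.T@d/.5).round(4))
E
python3 p.py;python3 - <<'E'
from workcell import imaging
from h import *
c=imaging.read_camera('wrist');pickle.dump(c,open('w2.pkl','wb'));cv2.imwrite('pics/wrist2.png',c['img'][:,:,::-1])
E
```

```text
2.55 [ 0.219  0.151  1.748  0.     1.237 -2.356] [0.5943 0.1579 0.1932] yang 147.53 [ 0.0052  0.0012 -1.    ] w 0.501087174239229 gf 0.0 [-0.58 -0.12  0.04] [-0.022 -0.033 -0.014]
tool delta to grasp /0.5: [0.0035 0.0042 0.1104]
```

View pics/wrist2.png

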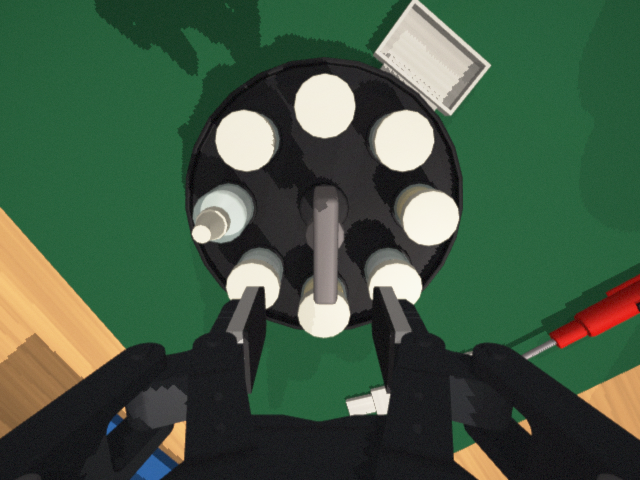

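The wrist view shows the bar from (315,187) to (338,303) running between the fingers, with the fingertips clear at about (248,290) and (388,290). I'll lower with a small correction.

Call:
step_arm:
  series:
    - {"x": 0.003, "y": 0.003, "z": 0.06, "ax": 0, "ay": 0, "az": 0, "grip": 0.0}
    - {"x": 0.003, "y": 0.003, "z": 0.11, "ax": 0, "ay": 0, "az": 0, "grip": 0.0}
    - {"x": 0.003, "y": 0.003, "z": 0.11, "ax": 0, "ay": 0, "az": 0, "grip": 0.3}
    - {"x": 0.003, "y": 0.003, "z": 0.11, "ax": 0, "ay": 0, "az": 0, "grip": 0.3}
    - {"x": 0.003, "y": 0.003, "z": 0.11, "ax": 0, "ay": 0, "az": 0, "grip": 0.3}
    - {"x": 0.003, "y": 0.003, "z": 0.11, "ax": 0, "ay": 0, "az": 0, "grip": 0.3}

```text
time: 3.2
tool_pos: [0.592, 0.1567, 0.1371]
tcp_rot: [-1.509, 2.751, -0.002]
wrist_force: [-0.5, 0.3, 0.6]
width: 0.352
grip_force: 0.0
```

```bash
python3 p.py
```

```text
3.2 [ 0.218  0.189  1.811  0.     1.138 -2.356] [0.592  0.1567 0.1371] yang 147.48 [ 3.6e-03  8.0e-04 -1.0e+00] w 0.35180848623090366 gf 0.0 [-0.47  0.27  0.58] [-0.053 -0.038  0.021]
tool delta to grasp /0.5: [-0.0013  0.0011 -0.0019]
```

Call:
step_arm:
  force: 20
  series:
    - {"x": 0, "y": 0, "z": 0, "ax": 0, "ay": 0, "az": 0, "grip": 0.6}
    - {"x": 0, "y": 0, "z": 0, "ax": 0, "ay": 0, "az": 0, "grip": 0.6}
    - {"x": 0, "y": 0, "z": 0, "ax": 0, "ay": 0, "az": 0, "grip": 0.6}

```text
time: 3.5
tool_pos: [0.5906, 0.1564, 0.1351]
tcp_rot: [-1.51, 2.754, -0.0]
wrist_force: [-0.0, -0.1, -0.4]
width: 0.199
grip_force: 0.0
```

Call:
step_arm:
  series:
    - {"x": 0, "y": 0, "z": 0, "ax": 0, "ay": 0, "az": 0, "grip": 0.64}
    - {"x": 0, "y": 0, "z": 0, "ax": 0, "ay": 0, "az": 0, "grip": 0.64}
    - {"x": 0, "y": 0, "z": 0, "ax": 0, "ay": 0, "az": 0, "grip": 0.64}

```text
time: 3.8
tool_pos: [0.5903, 0.1564, 0.1347]
tcp_rot: [1.511, -2.754, -0.0]
wrist_force: [-0.3, -0.8, 0.1]
width: 0.18
grip_force: 0.0
```

Call:
step_arm:
  series:
    - {"x": 0, "y": 0, "z": 0, "ax": 0, "ay": 0, "az": 0, "grip": 0.66}
    - {"x": 0, "y": 0, "z": 0, "ax": 0, "ay": 0, "az": 0, "grip": 0.66}
    - {"x": 0, "y": 0, "z": 0, "ax": 0, "ay": 0, "az": 0, "grip": 0.66}

```text
time: 4.1
tool_pos: [0.5904, 0.1564, 0.1347]
tcp_rot: [1.511, -2.755, -0.0]
wrist_force: [0.0, -0.1, -0.2]
width: 0.17
grip_force: 0.0
```

Call:
step_arm:
  series:
    - {"x": -0.004, "y": -0.001, "z": -0.006, "ax": 0, "ay": 0, "az": 0, "grip": 0.66}
    - {"x": -0.004, "y": -0.001, "z": -0.006, "ax": 0, "ay": 0, "az": 0, "grip": 0.66}
    - {"x": -0.004, "y": -0.001, "z": -0.006, "ax": 0, "ay": 0, "az": 0, "grip": 0.66}
    - {"x": -0.004, "y": -0.001, "z": -0.006, "ax": 0, "ay": 0, "az": 0, "grip": 0.66}
    - {"x": -0.004, "y": -0.001, "z": -0.006, "ax": 0, "ay": 0, "az": 0, "grip": 0.66}
    - {"x": -0.004, "y": -0.001, "z": -0.006, "ax": 0, "ay": 0, "az": 0, "grip": 0.66}

```text
time: 4.7
tool_pos: [0.5918, 0.1578, 0.1377]
tcp_rot: [1.511, -2.754, -0.0]
wrist_force: [-0.8, 0.3, -1.7]
width: 0.174
grip_force: 0.0
```

Call:
step_arm:
  series:
    - {"x": 0, "y": 0, "z": 0, "ax": 0, "ay": 0, "az": 0, "grip": 0.67}
    - {"x": 0, "y": 0, "z": 0, "ax": 0, "ay": 0, "az": 0, "grip": 0.67}
    - {"x": 0, "y": 0, "z": 0, "ax": 0, "ay": 0, "az": 0, "grip": 0.67}

```text
time: 5.0
tool_pos: [0.5919, 0.1578, 0.1378]
tcp_rot: [1.511, -2.755, 0.0]
wrist_force: [-0.0, 0.3, 0.4]
width: 0.163
grip_force: 0.0
```

Call:
step_arm:
  series:
    - {"x": 0, "y": 0, "z": 0, "ax": 0, "ay": 0, "az": 0, "grip": 0.675}
    - {"x": 0, "y": 0, "z": 0, "ax": 0, "ay": 0, "az": 0, "grip": 0.675}
    - {"x": 0, "y": 0, "z": 0, "ax": 0, "ay": 0, "az": 0, "grip": 0.675}

```text
time: 5.3
tool_pos: [0.5919, 0.1578, 0.1378]
tcp_rot: [1.511, -2.755, 0.0]
wrist_force: [0.0, 0.2, -0.1]
width: 0.157
grip_force: 0.0
```

Call:
step_arm:
  series:
    - {"x": 0, "y": 0, "z": 0, "ax": 0, "ay": 0, "az": 0, "grip": 0.68}
    - {"x": 0, "y": 0, "z": 0, "ax": 0, "ay": 0, "az": 0, "grip": 0.68}
    - {"x": 0, "y": 0, "z": 0, "ax": 0, "ay": 0, "az": 0, "grip": 0.68}

```text
time: 5.6
tool_pos: [0.5919, 0.1578, 0.1378]
tcp_rot: [-1.511, 2.755, -0.0]
wrist_force: [-0.0, 0.1, 0.1]
width: 0.159
grip_force: 0.0
```

Call:
step_arm:
  series:
    - {"x": 0, "y": 0, "z": 0, "ax": 0, "ay": 0, "az": 0, "grip": 0.685}
    - {"x": 0, "y": 0, "z": 0, "ax": 0, "ay": 0, "az": 0, "grip": 0.685}
    - {"x": 0, "y": 0, "z": 0, "ax": 0, "ay": 0, "az": 0, "grip": 0.685}

```text
time: 5.9
tool_pos: [0.5919, 0.1578, 0.1377]
tcp_rot: [1.511, -2.755, -0.0]
wrist_force: [-0.3, -0.4, 0.6]
width: 0.158
grip_force: 0.0
```

Call:
step_arm:
  series:
    - {"x": 0, "y": 0, "z": 0, "ax": 0, "ay": 0, "az": 0, "grip": 0.69}
    - {"x": 0, "y": 0, "z": 0, "ax": 0, "ay": 0, "az": 0, "grip": 0.69}
    - {"x": 0, "y": 0, "z": 0, "ax": 0, "ay": 0, "az": 0, "grip": 0.69}

```text
time: 6.2
tool_pos: [0.5919, 0.1578, 0.1378]
tcp_rot: [1.511, -2.755, -0.0]
wrist_force: [0.9, -1.0, 0.3]
width: 0.156
grip_force: 0.0
```

Call:
step_arm:
  series:
    - {"x": 0, "y": 0, "z": 0, "ax": 0, "ay": 0, "az": 0, "grip": 0.7}
    - {"x": 0, "y": 0, "z": 0, "ax": 0, "ay": 0, "az": 0, "grip": 0.7}
    - {"x": 0, "y": 0, "z": 0, "ax": 0, "ay": 0, "az": 0, "grip": 0.7}

```text
time: 6.5
tool_pos: [0.5919, 0.1578, 0.1378]
tcp_rot: [-1.511, 2.755, -0.0]
wrist_force: [0.2, -0.8, -0.1]
width: 0.152
grip_force: 0.0
```

Call:
step_arm:
  series:
    - {"x": 0, "y": 0, "z": 0, "ax": 0, "ay": 0, "az": 0, "grip": 0.71}
    - {"x": 0, "y": 0, "z": 0, "ax": 0, "ay": 0, "az": 0, "grip": 0.71}
    - {"x": 0, "y": 0, "z": 0, "ax": 0, "ay": 0, "az": 0, "grip": 0.71}

```text
time: 6.8
tool_pos: [0.5919, 0.1578, 0.1377]
tcp_rot: [1.511, -2.755, -0.0]
wrist_force: [0.4, 0.3, -0.8]
width: 0.145
grip_force: 0.0
```

```bash
python3 - <<'E'
from workcell import imaging
from h import *
c=imaging.read_camera('wrist');pickle.dump(c,open('w3.pkl','wb'));cv2.imwrite('pics/wrist3.png',c['img'][:,:,::-1])
print(proj(c,[.592,.1578,.164]))
E
```

```text
[321.49866558 297.36766377]
```

View pics/wrist3.png

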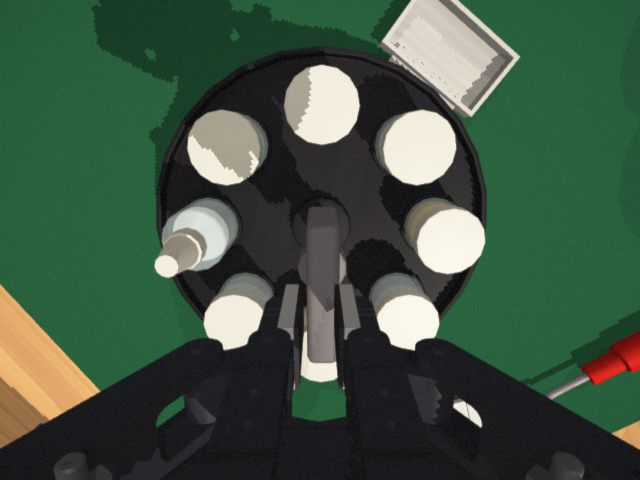

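The wrist view shows the bar (columns 308–338) between the pads, with a gap of about 8 px on the left and 4 px on the right. The fingers haven't touched yet, so I'll centre slightly and keep closing in small steps.

Call:
step_arm:
  series:
    - {"x": 0, "y": 0.0015, "z": 0, "ax": 0, "ay": 0, "az": 0, "grip": 0.73}
    - {"x": 0, "y": 0.0015, "z": 0, "ax": 0, "ay": 0, "az": 0, "grip": 0.73}
    - {"x": 0, "y": 0.0015, "z": 0, "ax": 0, "ay": 0, "az": 0, "grip": 0.73}

```text
time: 7.15
tool_pos: [0.5913, 0.1583, 0.1377]
tcp_rot: [-1.511, 2.755, -0.0]
wrist_force: [0.3, 0.0, 0.3]
width: 0.134
grip_force: 0.0
```

Call:
step_arm:
  series:
    - {"x": 0, "y": 0, "z": 0, "ax": 0, "ay": 0, "az": 0, "grip": 0.75}
    - {"x": 0, "y": 0, "z": 0, "ax": 0, "ay": 0, "az": 0, "grip": 0.75}

```text
time: 7.35
tool_pos: [0.5913, 0.1582, 0.1378]
tcp_rot: [-1.511, 2.755, -0.0]
wrist_force: [-0.1, -0.5, 0.5]
width: 0.126
grip_force: 0.0
```

Call:
step_arm:
  series:
    - {"x": 0, "y": 0, "z": 0, "ax": 0, "ay": 0, "az": 0, "grip": 0.76}
    - {"x": 0, "y": 0, "z": 0, "ax": 0, "ay": 0, "az": 0, "grip": 0.76}

```text
time: 7.55
tool_pos: [0.5913, 0.1582, 0.1378]
tcp_rot: [-1.511, 2.755, 0.0]
wrist_force: [-0.1, -0.2, -0.1]
width: 0.123
grip_force: 0.0
```

Call:
step_arm:
  series:
    - {"x": 0, "y": 0, "z": 0, "ax": 0, "ay": 0, "az": 0, "grip": 0.77}
    - {"x": 0, "y": 0, "z": 0, "ax": 0, "ay": 0, "az": 0, "grip": 0.77}

```text
time: 7.75
tool_pos: [0.5913, 0.1582, 0.1377]
tcp_rot: [1.511, -2.755, -0.0]
wrist_force: [-0.2, -0.3, 0.5]
width: 0.112
grip_force: 0.0
```

Call:
step_arm:
  series:
    - {"x": 0, "y": 0, "z": 0, "ax": 0, "ay": 0, "az": 0, "grip": 0.78}
    - {"x": 0, "y": 0, "z": 0, "ax": 0, "ay": 0, "az": 0, "grip": 0.78}

```text
time: 7.95
tool_pos: [0.5913, 0.1582, 0.1378]
tcp_rot: [-1.511, 2.755, 0.0]
wrist_force: [-0.7, -0.3, -0.2]
width: 0.111
grip_force: 0.0
```

Call:
step_arm:
  series:
    - {"x": 0, "y": 0, "z": 0, "ax": 0, "ay": 0, "az": 0, "grip": 0.79}
    - {"x": 0, "y": 0, "z": 0, "ax": 0, "ay": 0, "az": 0, "grip": 0.79}

```text
time: 8.15
tool_pos: [0.5913, 0.1582, 0.1377]
tcp_rot: [1.511, -2.754, -0.0]
wrist_force: [-0.3, 0.3, -0.3]
width: 0.101
grip_force: 0.0
```

Call:
step_arm:
  series:
    - {"x": 0, "y": 0, "z": 0, "ax": 0, "ay": 0, "az": 0, "grip": 0.8}
    - {"x": 0, "y": 0, "z": 0, "ax": 0, "ay": 0, "az": 0, "grip": 0.8}

```text
time: 8.35
tool_pos: [0.5913, 0.1582, 0.1377]
tcp_rot: [1.511, -2.754, 0.0]
wrist_force: [-0.1, 0.7, 0.1]
width: 0.101
grip_force: 0.0
```

Call:
step_arm:
  series:
    - {"x": 0, "y": 0, "z": 0, "ax": 0, "ay": 0, "az": 0, "grip": 0.81}
    - {"x": 0, "y": 0, "z": 0, "ax": 0, "ay": 0, "az": 0, "grip": 0.81}

```text
time: 8.55
tool_pos: [0.5913, 0.1582, 0.1377]
tcp_rot: [1.511, -2.755, -0.0]
wrist_force: [-0.4, 0.7, 0.7]
width: 0.092
grip_force: 0.0
```

```bash
python3 p.py; python3 - <<'E'
from workcell import imaging
from h import *
c=imaging.read_camera('wrist')
x=cv2.resize(c['img'][180:420,220:420],None,fx=2.5,fy=2.5,interpolation=cv2.INTER_CUBIC);x=cv2.convertScaleAbs(x,alpha=1.8,beta=15)
cv2.imwrite('pics/w4.png',x[:,:,::-1])
E
```

```text
8.55 [ 0.221  0.19   1.808 -0.     1.144 -2.353] [0.5913 0.1582 0.1377] yang 147.48 [-1.e-04 -0.e+00 -1.e+00] w 0.09202262512814244 gf 0.0 [-0.4   0.75  0.71] [-0.014 -0.008  0.011]
tool delta to grasp /0.5: [ 0.0003 -0.0017 -0.0005]
```

View pics/w4.png

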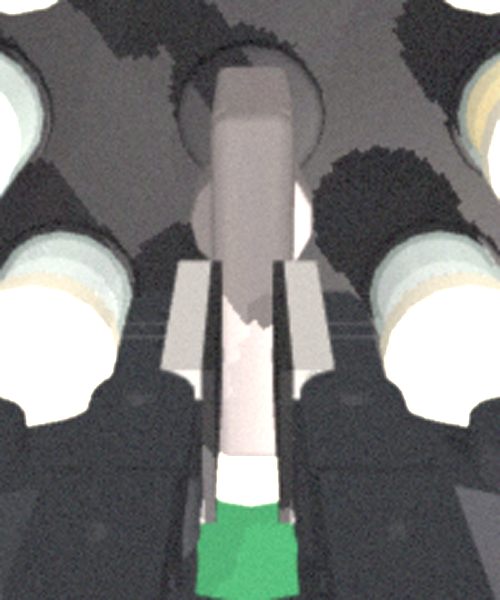

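The enlarged view shows the pads at about (222–273, 262+) overlapping the bar edges. I'll check the pad and bar heights numerically.

```bash
python3 - <<'E'
from workcell import imaging,bot
from h import *
from scipy.spatial.transform import Rotation as Ro
s=bot.read_state();R=Ro.from_rotvec(s['tcp_rot']).as_matrix();T=s['tool_pos']
c=imaging.read_camera('wrist')
f=lambda p:((np.array(p)-[220,180])*2.5).round(0)
for z in(.150,.157,.164,.171):
    a,b=ray(c,321,227,z),ray(c,319,362,z);print(z,np.hypot(*(a-b)[:2]),(a+b)/2)
for dz in(0,-.006,-.013,-.019,-.03):
    print(dz,[f(proj(c,T+R@np.array([x,y,dz]))) for x in(-.011,.011) for y in(-.007,.007)])
print('cam in tool',R.T@(-c['R'].T@c['t']-T))
E
```

```text
0.15 0.06825721813922005 [0.59563346 0.1637515  0.15      ]
0.157 0.06534472383883895 [0.59386705 0.16094067 0.157     ]
0.164 0.062432229538457854 [0.59210065 0.15812984 0.164     ]
0.171 0.059519735238076764 [0.59033424 0.155319   0.171     ]
0 [array([218., 287.]), array([288., 287.]), array([217., 182.]), array([290., 182.])]
-0.006 [array([217., 300.]), array([290., 300.]), array([216., 192.]), array([291., 193.])]
-0.013 [array([216., 317.]), array([291., 317.]), array([215., 205.]), array([293., 205.])]
-0.019 [array([215., 332.]), array([293., 332.]), array([214., 217.]), array([294., 217.])]
-0.03 [array([213., 362.]), array([295., 363.]), array([211., 241.]), array([298., 241.])]
cam in tool [ 0.07081042 -0.00118799 -0.17629874]
```

```bash
python3 - <<'E'
from workcell import imaging,bot
from h import *
c=imaging.read_camera('scene');T=bot.read_state()['tool_pos']
for z in(0,.02,.035,.06):print(z,((proj(c,T+[0,0,z])-[310,120])*5).round(0))
print('bar top',((proj(c,[.592,.158,.164])-[310,120])*5).round(0))
x=cv2.resize(c['img'][120:240,310:450],None,fx=5,fy=5,interpolation=cv2.INTER_CUBIC);x=cv2.convertScaleAbs(x,alpha=1.5,beta=15)
cv2.imwrite('pics/s2.png',x[:,:,::-1])
E
```

```text
0 [344. 403.]
0.02 [347. 367.]
0.035 [350. 340.]
0.06 [354. 295.]
bar top [350. 357.]
```

View pics/s2.png

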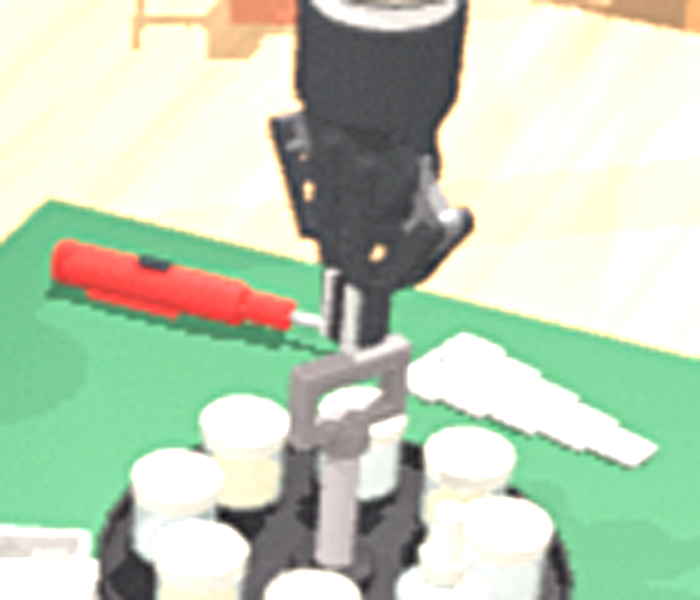

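The scene crop shows the fingertips ending near (355,350), just above the bar's top edge, and the wrist view agrees. The real tips are about 35 mm above the reported TCP. I'll open, lower about 30 mm and check again.

Call:
step_arm:
  series:
    - {"x": 0, "y": 0.0015, "z": 0, "ax": 0, "ay": 0, "az": 0, "grip": 0.2}
    - {"x": 0, "y": 0.0015, "z": 0, "ax": 0, "ay": 0, "az": 0, "grip": 0.2}
    - {"x": 0, "y": 0.0015, "z": 0, "ax": 0, "ay": 0, "az": 0, "grip": 0.2}
    - {"x": 0, "y": 0.0015, "z": 0, "ax": 0, "ay": 0, "az": 0, "grip": 0.2}

```text
time: 9.1
tool_pos: [0.5906, 0.1586, 0.1378]
tcp_rot: [-1.511, 2.755, -0.0]
wrist_force: [1.1, -0.9, -0.4]
width: 0.397
grip_force: 0.0
```

Call:
step_arm:
  series:
    - {"x": 0, "y": 0, "z": 0.02, "ax": 0, "ay": 0, "az": 0, "grip": 0.2}
    - {"x": 0, "y": 0, "z": 0.04, "ax": 0, "ay": 0, "az": 0, "grip": 0.2}
    - {"x": 0, "y": 0, "z": 0.06, "ax": 0, "ay": 0, "az": 0, "grip": 0.2}
    - {"x": 0, "y": 0, "z": 0.06, "ax": 0, "ay": 0, "az": 0, "grip": 0.5}
    - {"x": 0, "y": 0, "z": 0.06, "ax": 0, "ay": 0, "az": 0, "grip": 0.5}
    - {"x": 0, "y": 0, "z": 0.06, "ax": 0, "ay": 0, "az": 0, "grip": 0.5}
    - {"x": 0, "y": 0, "z": 0.06, "ax": 0, "ay": 0, "az": 0, "grip": 0.5}

```text
time: 9.8
tool_pos: [0.5912, 0.1587, 0.1084]
tcp_rot: [-1.51, 2.754, -0.0]
wrist_force: [0.5, 0.0, 1.0]
width: 0.248
grip_force: 0.0
```

```bash
python3 p.py; python3 - <<'E'
from workcell import imaging,bot
from h import *
c=imaging.read_camera('scene');w=imaging.read_camera('wrist')
pickle.dump(w,open('w5.pkl','wb'))
a=cv2.resize(c['img'][150:230,350:420],None,fx=5,fy=5,interpolation=cv2.INTER_CUBIC)
b=cv2.resize(w['img'][180:420,230:410],(400,533))
o=np.zeros((540,800,3),np.uint8);o[:400,:350]=a;o[:533,380:780]=b
cv2.imwrite('pics/s3.png',cv2.convertScaleAbs(o,alpha=1.6,beta=15)[:,:,::-1])
E
```

```text
9.8 [ 0.222  0.216  1.835 -0.     1.09  -2.352] [0.5912 0.1587 0.1084] yang 147.48 [ 1.1e-03  2.0e-04 -1.0e+00] w 0.24820348508029885 gf 0.0 [0.54 0.02 1.04] [-0.055 -0.021  0.053]
tool delta to grasp /0.5: [ 0.0011 -0.0025 -0.0593]
```

View pics/s3.png

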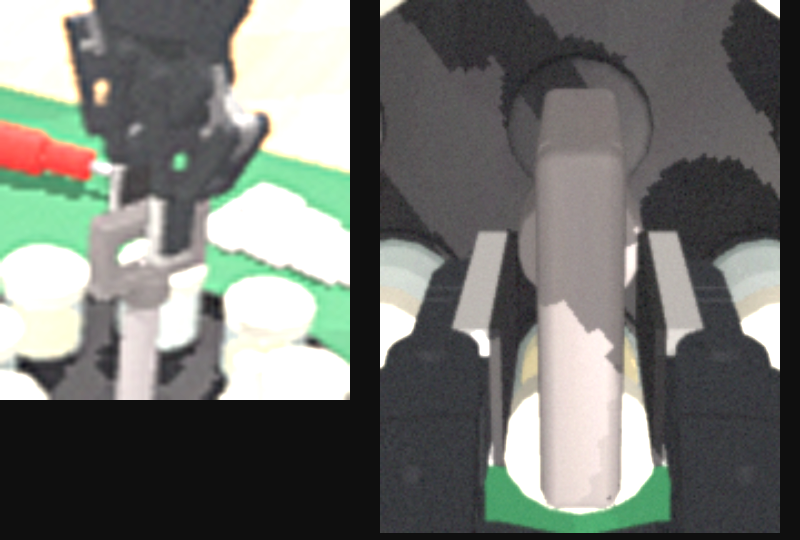

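The pads now straddle the bar: in the wrist view the gaps are 20 px and 16 px, and in the scene view the tips reach just below the bar. I'll close in small steps.

Call:
step_arm:
  force: 20
  series:
    - {"x": 0, "y": 0.0005, "z": 0, "ax": 0, "ay": 0, "az": 0, "grip": 0.58}
    - {"x": 0, "y": 0.0005, "z": 0, "ax": 0, "ay": 0, "az": 0, "grip": 0.62}
    - {"x": 0, "y": 0.0005, "z": 0, "ax": 0, "ay": 0, "az": 0, "grip": 0.64}
    - {"x": 0, "y": 0.0005, "z": 0, "ax": 0, "ay": 0, "az": 0, "grip": 0.64}

```text
time: 10.3
tool_pos: [0.5905, 0.1588, 0.1078]
tcp_rot: [-1.511, 2.754, -0.0]
wrist_force: [0.3, -0.3, 0.1]
width: 0.181
grip_force: 0.0
```

Call:
step_arm:
  series:
    - {"x": 0, "y": 0, "z": 0, "ax": 0, "ay": 0, "az": 0, "grip": 0.65}
    - {"x": 0, "y": 0, "z": 0, "ax": 0, "ay": 0, "az": 0, "grip": 0.66}
    - {"x": 0, "y": 0, "z": 0, "ax": 0, "ay": 0, "az": 0, "grip": 0.66}

```text
time: 10.6
tool_pos: [0.5905, 0.1587, 0.1078]
tcp_rot: [-1.511, 2.755, -0.0]
wrist_force: [-0.5, 0.0, -0.5]
width: 0.168
grip_force: 0.0
```

Call:
step_arm:
  series:
    - {"x": 0, "y": 0, "z": 0, "ax": 0, "ay": 0, "az": 0, "grip": 0.67}
    - {"x": 0, "y": 0, "z": 0, "ax": 0, "ay": 0, "az": 0, "grip": 0.67}

```text
time: 10.8
tool_pos: [0.5905, 0.1587, 0.1078]
tcp_rot: [-1.511, 2.755, -0.0]
wrist_force: [0.3, 0.5, -0.1]
width: 0.164
grip_force: 0.1
```

Call:
step_arm:
  series:
    - {"x": 0, "y": 0, "z": 0, "ax": 0, "ay": 0, "az": 0, "grip": 0.675}
    - {"x": 0, "y": 0, "z": 0, "ax": 0, "ay": 0, "az": 0, "grip": 0.675}

```text
time: 11.0
tool_pos: [0.5905, 0.1587, 0.1078]
tcp_rot: [-1.511, 2.754, -0.0]
wrist_force: [0.3, 0.4, 0.0]
width: 0.164
grip_force: 3.0
```

Call:
step_arm:
  series:
    - {"x": 0, "y": 0, "z": 0, "ax": 0, "ay": 0, "az": 0, "grip": 0.68}
    - {"x": 0, "y": 0, "z": 0, "ax": 0, "ay": 0, "az": 0, "grip": 0.68}
    - {"x": 0, "y": 0, "z": 0, "ax": 0, "ay": 0, "az": 0, "grip": 0.68}

```text
time: 11.3
tool_pos: [0.5905, 0.1587, 0.1078]
tcp_rot: [-1.511, 2.754, -0.0]
wrist_force: [0.6, 1.4, -0.8]
width: 0.161
grip_force: 8.1
```

```bash
python3 p.py
```

```text
11.3 [ 0.222  0.216  1.836 -0.     1.09  -2.352] [0.5905 0.1587 0.1078] yang 147.48 [ 1.e-04 -1.e-04 -1.e+00] w 0.16083509814487248 gf 8.129776865243912 [ 0.63  1.37 -0.78] [-0.058 -0.021  0.004]
tool delta to grasp /0.5: [ 0.0004 -0.0035 -0.0604]
```

Grip is a steady 8 N. Now I'll turn it clockwise (+az) and watch the forces.

Call:
step_arm:
  series:
    - {"x": 0, "y": 0, "z": 0, "ax": 0, "ay": 0, "az": 0.04, "grip": 0.68}
    - {"x": -0.0001, "y": 0, "z": 0, "ax": 0, "ay": 0, "az": 0.12, "grip": 0.68}
    - {"x": -0.0002, "y": 0, "z": 0, "ax": 0, "ay": 0, "az": 0.22, "grip": 0.68}
    - {"x": -0.0003, "y": 0, "z": 0, "ax": 0, "ay": 0, "az": 0.3, "grip": 0.68}
    - {"x": -0.0003, "y": 0, "z": 0, "ax": 0, "ay": 0, "az": 0.3333, "grip": 0.68}
    - {"x": -0.0003, "y": 0, "z": 0, "ax": 0, "ay": 0, "az": 0.3333, "grip": 0.68}

```text
time: 11.9
tool_pos: [0.5903, 0.1588, 0.1078]
tcp_rot: [1.264, -2.875, -0.0]
wrist_force: [0.1, 0.1, 0.8]
width: 0.16
grip_force: 8.2
```

```bash
python3 p.py
```

```text
11.9 [ 0.222  0.216  1.836 -0.     1.09  -2.177] [0.5903 0.1588 0.1078] yang 137.47 [-4.e-04 -1.e-04 -1.e+00] w 0.16010515672962314 gf 8.249001950025558 [0.07 0.1  0.77] [-0.114  0.098  0.036]
tool delta to grasp /0.5: [-0.0003 -0.0039 -0.0605]
```

Call:
step_arm:
  series:
    - {"x": -0.0001, "y": 0, "z": 0, "ax": 0, "ay": 0, "az": 0.06, "grip": 0.68}
    - {"x": -0.0003, "y": 0, "z": 0, "ax": 0, "ay": 0, "az": 0.18, "grip": 0.68}
    - {"x": -0.0004, "y": -0.0001, "z": 0, "ax": 0, "ay": 0, "az": 0.32, "grip": 0.68}
    - {"x": -0.0006, "y": -0.0001, "z": 0, "ax": 0, "ay": 0, "az": 0.46, "grip": 0.68}
    - {"x": -0.0008, "y": -0.0002, "z": 0, "ax": 0, "ay": 0, "az": 0.6, "grip": 0.68}
    - {"x": -0.0009, "y": -0.0002, "z": 0, "ax": 0, "ay": 0, "az": 0.74, "grip": 0.68}
    - {"x": -0.0011, "y": -0.0003, "z": 0, "ax": 0, "ay": 0, "az": 0.88, "grip": 0.68}
    - {"x": -0.0012, "y": -0.0003, "z": 0, "ax": 0, "ay": 0, "az": 1, "grip": 0.68}

```text
time: 12.7
tool_pos: [0.5899, 0.1593, 0.1078]
tcp_rot: [0.474, -3.104, -0.001]
wrist_force: [-3.5, -0.5, 2.0]
width: 0.158
grip_force: 8.5
```

Call:
step_arm:
  series:
    - {"x": -0.0001, "y": 0, "z": 0, "ax": 0, "ay": 0, "az": 0.12, "grip": 0.68}
    - {"x": -0.0003, "y": 0, "z": 0, "ax": 0, "ay": 0, "az": 0.24, "grip": 0.68}
    - {"x": -0.0004, "y": -0.0001, "z": 0, "ax": 0, "ay": 0, "az": 0.36, "grip": 0.68}
    - {"x": -0.0006, "y": -0.0001, "z": 0, "ax": 0, "ay": 0, "az": 0.48, "grip": 0.68}
    - {"x": -0.0008, "y": -0.0002, "z": 0, "ax": 0, "ay": 0, "az": 0.6, "grip": 0.68}
    - {"x": -0.0009, "y": -0.0002, "z": 0, "ax": 0, "ay": 0, "az": 0.74, "grip": 0.68}
    - {"x": -0.0011, "y": -0.0003, "z": 0, "ax": 0, "ay": 0, "az": 0.88, "grip": 0.68}
    - {"x": -0.0012, "y": -0.0003, "z": 0, "ax": 0, "ay": 0, "az": 1, "grip": 0.68}

```text
time: 13.5
tool_pos: [0.5899, 0.16, 0.1077]
tcp_rot: [-0.346, -3.119, -0.001]
wrist_force: [-5.1, 1.5, 3.6]
width: 0.162
grip_force: 8.6
```

```bash
python3 p.py
```

```text
13.5 [ 0.223  0.217  1.834  0.002  1.093 -1.128] [0.5899 0.16   0.1077] yang 77.35 [-3.5e-03  9.0e-04 -1.0e+00] w 0.16208029845481964 gf 8.626262247562408 [-5.12  1.52  3.62] [0.277 0.753 0.006]
tool delta to grasp /0.5: [-0.0048 -0.0038 -0.0605]
```

Call:
step_arm:
  series:
    - {"x": 0, "y": 0, "z": 0, "ax": 0, "ay": 0, "az": 0.12, "grip": 0.68}
    - {"x": 0.0005, "y": 0, "z": 0, "ax": 0, "ay": 0, "az": 0.24, "grip": 0.68}
    - {"x": 0.0005, "y": 0, "z": 0, "ax": 0, "ay": 0, "az": 0.36, "grip": 0.68}
    - {"x": 0.0005, "y": 0, "z": 0, "ax": 0, "ay": 0, "az": 0.48, "grip": 0.68}
    - {"x": 0.0005, "y": 0, "z": 0, "ax": 0, "ay": 0, "az": 0.6, "grip": 0.68}
    - {"x": 0.0005, "y": 0, "z": 0, "ax": 0, "ay": 0, "az": 0.74, "grip": 0.68}
    - {"x": 0.0005, "y": 0, "z": 0, "ax": 0, "ay": 0, "az": 0.88, "grip": 0.68}
    - {"x": 0.0005, "y": 0, "z": 0, "ax": 0, "ay": 0, "az": 1, "grip": 0.68}
    - {"x": 0.0005, "y": 0, "z": 0, "ax": 0, "ay": 0, "az": 1, "grip": 0.68}

```text
time: 14.4
tool_pos: [0.5902, 0.1605, 0.1078]
tcp_rot: [-1.138, -2.925, -0.001]
wrist_force: [-3.9, 3.9, 2.7]
width: 0.162
grip_force: 8.5
```

```bash
python3 p.py
```

```text
14.4 [ 0.223  0.217  1.834  0.002  1.092 -0.606] [0.5902 0.1605 0.1078] yang 47.48 [-0.0021  0.0017 -1.    ] w 0.1618398240802516 gf 8.482057303190231 [-3.93  3.88  2.7 ] [0.544 0.608 0.005]
tool delta to grasp /0.5: [-0.0063 -0.0021 -0.0605]
```

Call:
step_arm:
  series:
    - {"x": 0.001, "y": 0, "z": 0, "ax": 0, "ay": 0, "az": 0.12, "grip": 0.68}
    - {"x": 0.002, "y": 0, "z": 0, "ax": 0, "ay": 0, "az": 0.24, "grip": 0.68}
    - {"x": 0.003, "y": 0, "z": 0, "ax": 0, "ay": 0, "az": 0.36, "grip": 0.68}
    - {"x": 0.003, "y": 0, "z": 0, "ax": 0, "ay": 0, "az": 0.48, "grip": 0.68}
    - {"x": 0.003, "y": 0, "z": 0, "ax": 0, "ay": 0, "az": 0.6, "grip": 0.68}
    - {"x": 0.003, "y": 0, "z": 0, "ax": 0, "ay": 0, "az": 0.72, "grip": 0.68}
    - {"x": 0.003, "y": 0, "z": 0, "ax": 0, "ay": 0, "az": 0.82, "grip": 0.68}
    - {"x": 0.003, "y": 0, "z": 0, "ax": 0, "ay": 0, "az": 0.886, "grip": 0.68}
    - {"x": 0.003, "y": 0, "z": 0, "ax": 0, "ay": 0, "az": 0.886, "grip": 0.68}
    - {"x": 0.003, "y": 0, "z": 0, "ax": 0, "ay": 0, "az": 0.886, "grip": 0.68}
    - {"x": 0.003, "y": 0, "z": 0, "ax": 0, "ay": 0, "az": 0.886, "grip": 0.68}

```text
time: 15.5
tool_pos: [0.5908, 0.1608, 0.1078]
tcp_rot: [1.78, 2.588, 0.002]
wrist_force: [1.8, 2.7, -2.1]
width: 0.162
grip_force: 8.0
```

```bash
python3 p.py; python3 - <<'E'
from workcell import imaging
from m import *
for n in('wrist','top'):
    c=imaging.read_camera(n);pickle.dump(c,open(n+'f.pkl','wb'))
    if n=='wrist':cv2.imwrite('pics/wf.png',c['img'][:,:,::-1])
    try:meas(c)
    except Exception as e:print(n,e)
E
```

```text
15.5 [ 2.250e-01  2.170e-01  1.835e+00  1.000e-03  1.089e+00 -1.410e-01] [0.5908 0.1608 0.1078] yang 20.96 [ 1.e-03  8.e-04 -1.e+00] w 0.1621903405110237 gf 8.02517831325531 [ 1.79  2.74 -2.1 ] [ 0.528 -0.288 -0.013]
tool delta to grasp /0.5: [-0.0067 -0.0001 -0.0605]
lids 4 C [0.5922 0.1596] res 0.0 ang [ 21.   66.1 156.  111.1] phase 21.05
rect ((-136.2442169189453, -60.352256774902344), (57.972450256347656, 100.51172637939453), 20.9991512298584) r 149.0130247383777 dir -156.1080394595538
lids 1 C [0.5919 0.1572] res 0.0 ang [110.8] phase 20.82
rect ((-135.07359313964844, -69.32605743408203), (52.432525634765625, 52.970947265625), 20.811201095581055) r 151.82548469545196 dir -152.83099371981208
```

View pics/wf.png

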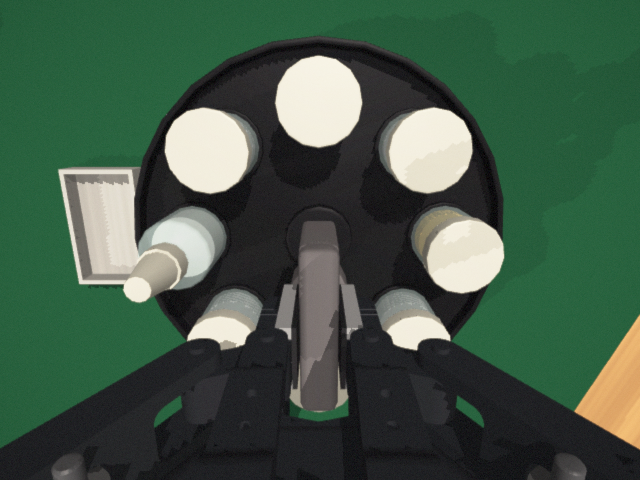

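The final view shows the bottle (cap at (138,288)) in line with the catch tray at (100,225). Jar angles put the bottle at about -159.0°, against -159.0° from the catch tray's edges. The grip is holding at 8 N, so I'm handing in.

```bash
python3 -c "
from workcell import bot
print(bot.finish_job())"
```

```text
the job is handed in; nothing more can be done
None
```

I turned the carousel until the brush bottle stood at the front, at about −159.0° against roughly −159.0° to −159.3° measured for the catch tray; I handed the job in at about 15.6 s with the gripper still holding the handle at about 8 N.

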